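Zero the gas gauge and set the bottling valve

ROBOT

A 7-joint arm with a two-finger parallel gripper is mounted at the origin on the work surface. World frame = base frame: x ahead of the robot, y to its left, z up, the work surface at z = 0. Lengths are in m, angles in rad, forces in N, time in s.
With the tool pointing down it reaches from about 0.4 to 0.925 m from the base axis. Payload 5.6 kg.
Tool frame: the origin (TCP) lies at the centre of the arm's flange, where the gripper is bolted on; the fingertips stand 173 mm ahead of it and the grasp point (between the pads) lies 155 mm ahead of it (tip_reach is the distance from the TCP to the fingertips, in m); z points along the fingers, y is the line along which they close (so a half turn about z gives the same grasp; the last joint's range is limited). The gripper opens to 85 mm and grips with 20 to 120 N. Pads are 22 mm wide; open, the fingers measure 114 mm over their backs; the gripper's body (76 mm by 85 mm) begins 54 mm behind the grasp point. The pads swing forward as they close: fully open they stand 13 mm farther back than shut.
Start: joints at [1.249, 0.468, -0.012, 1.603, 0.006, 1.071, -0.056], TCP at [0.179, -0.625, 0.405] pointing down, gripper open.
Joint ranges: [-2.53, 2.53], [-0.31, 2.02], [-1.57, 1.55], [0.28, 2.44], [-1.29, 4.43], [0.15, 1.84], [-2.92, 2.92]. Speed limits (rad/s): [2.57, 2.57, 3.14, 3.14, 3.14, 3.14, 3.14].

INTERFACE

Orientations are given as a unit quaternion [w, x, y, z].
In Python, from cell import * gives the robot as it stands. The module is installed in compiled form; this text tells all that it offers.
- The arm moves only by the tool move_arm, never from a script. Its argument "targets" is a list of rows, each an object with "jaw": the finger opening in mm, from 0 to 85.4; "slide": the shift along the tool's x, y, z in mm, a list of three; "rot": the turn, a rotation vector about the tool's x, y, z in rad, a list of three. A call has 1 to 5 rows; each row shifts and turns the commanded pose from where the row before left it, along the tool's axes as they then stand; what a row does not reach is not made up. A row lasts 1/10 s, in which the tool goes at most 50 mm and 8.59 degrees, less where a joint would pass 70% of its speed; a pose out of reach is approached as far as the arm can. A call with a gripper value outside its range is refused whole. The fingers move at their own pace and stop on an object; "force" is the grip in N (left out, the last holds). Time passes only in rows, so rows that do not move let the fingers close. It gives the time, the measured TCP pose, the force, the opening and the grip force at its end, in the units of the state.
- observe(): the state, without advancing time (a new reading comes with each control period).
- snapshot(name): name is "scene" or "top" or "wrist"; returns a dict with "color" (384x512x3 uint8, blue, green, red), "fx", "fy", "cx", "cy" (pixels), "pose" (4x4, takes a point from camera to world coordinates); the wrist camera has in their place "mount" (4x4, takes a point from camera to tool coordinates, whose origin is the TCP and whose axes are the flange's). Camera axes: x right, y down, z forward; pixel columns grow to the right and rows downward; lengths in m; the calibration is good to about 2 mm. A picture is of the moment at which its call begins: read the wrist's pose just before it. There is no depth.
- finish_job(): hands the job in; it is judged then, once.
Trained networks look in the newest picture that a camera, given by its name, has taken for a name from the list of things; names that differ only in an ending like _2 or _b are one class to them, and where a whole thing is asked for, a point or a joint stands for the part that bears it (a point fixed in the world has none). Each returns a list of dicts, best first, with "p" (0 to 1); they miss things now and then, are a little off and sometimes report something else, mostly with a low value. They report only what shows in the picture. A call takes as long as a camera call.
- boxes_of(name, camera): "location" ([x, y, z] in m, in world coordinates, good to about 4 mm: the middle of the surface that is visible of it).
- silhouettes(name, camera): "pixels" (384x512 bool, what is visible of it).
- tip_of(name, camera): "location" ([x, y, z] in m, in world coordinates, good to about 4 mm: a listed point, or the origin of a listed thing).
The state is a dict: "clock": time; "joint_positions": joint angles; "qd": joint speeds; "effort": joint torques, N m; "ee_pos": TCP position; "tool_rot": TCP orientation; "contact_force": force on the tool from outside, world axes, zero at the start; "wrist_torque": the same for the moment, N m; "width": finger opening in m; "grip_force": force on a finger pad.
Only numpy, scipy, OpenCV 4.12 (cv2) and the standard library are available. Lean on these libraries where they do the work, as an engineer would, in place of code of your own. Each camera call takes 0.05 s, during which the arm holds its last target. There are 200 camera calls.

TASK

Get the bottle filler's gas skid ready: shut the lever valve fully against its stop, and with it shut turn the gauge's bezel until the zero mark on the dial lies under the pointer. Then, leaving the bezel so, open the valve until the nose of its lever points straight at the setting tab clipped to the scale disc. Do not shift the tab, and leave the bottles, the spanner and the cap tray where they are.

Things in the scene. Friction and masses are not known exactly. Their poses are not given: they have to be found in the camera images.
- skid: Fixed grey base plate 130 x 400 x 12 mm, lying on the bench, with a steel pipe (24 mm thick, its axis 45 mm above the bench) along its y axis; carries the valve at +y and the face-up gauge at -y. Origin: centre of the plate's underside; z up; yaw varies
- valve_axis (a point): Point on the valve's vertical turning axis, at the lever's mid-height, 103 mm above the bench. Under the lever is a fixed aluminium scale disc, 124 mm across, top 87 mm above the bench, with ticks every 15 degrees over the quarter turn
- lever (a joint): Valve opening in rad: 0 = shut against the stop (grip towards the skid's -x, nose towards +x), grows clockwise seen from above (grip swings towards +y) to 1.571 = fully open. Stays where it is left, friction about 0.25 N m
- lever_grip (a point): Middle of the lever's black plastic grip, 95 mm from valve_axis and at the same height. The grip is a level bar along the lever, 62 mm long (63 to 125 mm from the axis), 18 mm wide, 16 mm high; free space below it down to the pipe and base plate
- nose_tip (a point): The pointed dark steel nose of the lever, 48 mm from valve_axis, on the far side of the axis from the grip
- tab (a joint): Angle of the setting tab in rad, in the same sense and from the same zero as joint lever: lever = tab when the nose points at the tab. Read it, do not change it
- tab_mark (a point): Point 48 mm from valve_axis on the line to the setting tab, at nose height: where nose_tip must come. The tab itself is a small dark steel clip on the disc's rim, upright part 6 x 6 x 20 mm at 63 mm from the axis
- gauge_axis (a point): Centre of the gauge's bezel at the height of its upper face, 111 mm above the bench; the gauge's axis is vertical. The bezel is a knurled steel ring 62 mm across and 22 mm high (89 to 111 mm above the bench), free all round; below it the case is only 52 mm across. The white dial in it turns with the bezel
- bezel (a joint): Angle of the bezel and dial in rad, growing counter-clockwise seen from above; 0 = zero mark towards the skid's +x; stops at +-2.8. Stays where it is left, friction about 0.08 N m
- zero_mark (a point): Inner end of the dial's zero mark, the one thick short black bar (6.5 x 3.6 mm), 21.5 mm from the gauge's centre; it turns with the bezel. The other ticks are thin and follow clockwise every 27 degrees
- pointer (a joint): Angle of the pointer in rad, same sense and zero as joint bezel: bezel = pointer when the zero mark is under the pointer. The pointer does not turn with the bezel and lies out of reach of the fingers, level with the dial
- pointer_tip (a point): Tip of the thin black pointer, 21.5 mm from the gauge's centre, just above the dial; beyond the centre the pointer ends in a short 7.5 mm tail
- bottle_a: Filled amber bottle with yellow capsule, 82 mm across, 300 mm high, loose. Origin under its centre. Leave alone
- bottle_b: A second bottle like bottle_a. Leave alone
- spanner: Loose steel spanner lying on the bench. Leave alone
- cap_tray: Loose grey open plastic tray 160 x 120 x 50 mm. Origin under its centre. Leave alone

How it is judged:
By the outcome, as a careful person would: the job done as asked, in the order asked, and still so for the second after the job is handed in, with the robot touching nothing.
It also fails if it takes over 58 s, if anything falls off the work surface, if the arm or the gripper's body presses on something with over 40 N, if the wrist force passes 120 N, or if a joint passes its speed limit or range.

## Working session

There is one attempt and no reset: what is moved stays moved. The work goes in short steps, Python scripts to look and compute and a tool call to move; the robot and the scene stay as the last step left them, time stands still between calls to the robot, and variables do not carry over. Pictures are saved under pics/ and viewed, at most 10 in all, crops included, and the job is handed in when it is done.

Besides the shell and the picture viewer there is one more tool, called after "Emit:" as name(argument=value, ...), one argument or row to a line, values as JSON. move_arm: Moves the arm, as the interface text tells. Its arguments: {"type":"object","properties":{"targets":{"type":"array","items":{"type":"object","properties":{"jaw":{"type":"number"},"slide":{"type":"array","items":{"type":"number"}},"rot":{"type":"array","items":{"type":"number"}}}}},"force":{"type":"number"}},"required":["targets"]}

```bash
mkdir -p pics; cat > h.py <<'E'
from cell import *
import numpy as np, cv2
from scipy.spatial.transform import Rotation as R
def q2R(q): return R.from_quat([q[1],q[2],q[3],q[0]]).as_matrix()
def T():
    s=observe(); M=np.eye(4); M[:3,:3]=q2R(s["tool_rot"]); M[:3,3]=s["ee_pos"]; return M
def snap(n):
    t=T(); s=snapshot(n); s["P"]=s["pose"] if "pose" in s else t@s["mount"]; return s
def onz(s,u,v,z):
    P=np.array(s["P"]); d=P[:3,:3]@[(u-s["cx"])/s["fx"],(v-s["cy"])/s["fy"],1]; o=P[:3,3]; return o+d*(z-o[2])/d[2]
def pix(s,p):
    P=np.array(s["P"]); c=P[:3,:3].T@(np.array(p)-P[:3,3]); return c[0]/c[2]*s["fx"]+s["cx"],c[1]/c[2]*s["fy"]+s["cy"]
E
python3 - <<'E'
from h import *
s=observe(); print(s["clock"],s["ee_pos"],s["tool_rot"],s["width"])
ims=[]
for c in ("scene","top"):
    a=snap(c); ims.append(a["color"]); print(c,np.round(a["P"],3).tolist(),a["fx"])
    for n in ["skid","valve_axis","lever_grip","nose_tip","tab_mark","gauge_axis","zero_mark","pointer_tip","bottle_a","spanner","cap_tray"]:
        print(n,[(np.round(d["location"],3).tolist(),round(d["p"],2)) for d in tip_of(n,c)[:2]])
cv2.imwrite("pics/a.png",ims[0]);cv2.imwrite("pics/b.png",ims[1])
print(observe()["clock"])
E
```

```text
0.0 [ 0.17872625 -0.6246653   0.40370688] [-9.04663287e-04  9.90311724e-01  1.38859051e-01 -1.88540964e-04] 0.08544045951969413
scene [[-0.699, 0.551, -0.455, 1.112], [0.715, 0.53, -0.456, 0.522], [-0.01, -0.644, -0.765, 1.023], [0.0, 0.0, 0.0, 1.0]] 378.591933840741
skid [([0.532, 0.055, 0.001], 0.58)]
valve_axis [([0.542, 0.144, 0.105], 0.84)]
lever_grip [([0.458, 0.204, 0.102], 0.68)]
nose_tip [([0.538, 0.144, 0.104], 0.26)]
tab_mark []
gauge_axis [([0.526, -0.05, 0.112], 0.82), ([0.53, 0.057, -0.003], 0.4)]
zero_mark [([0.536, -0.025, 0.113], 0.64)]
pointer_tip []
bottle_a [([0.644, 0.456, 0.006], 0.77), ([0.46, 0.203, 0.101], 0.72)]
spanner [([0.451, -0.442, -0.002], 0.48)]
cap_tray [([0.666, -0.469, -0.003], 0.77), ([0.644, 0.455, 0.001], 0.38)]
top [[-0.009, -0.971, 0.239, 0.311], [-1.0, 0.008, -0.003, -0.0], [0.001, -0.239, -0.971, 1.146], [0.0, 0.0, 0.0, 1.0]] 361.4752784355243
skid [([0.531, 0.06, 0.0], 0.84), ([0.664, -0.466, -0.001], 0.21)]
valve_axis [([0.537, 0.142, 0.103], 0.95)]
lever_grip [([0.459, 0.202, 0.099], 0.9)]
nose_tip [([0.573, 0.113, 0.104], 0.55), ([0.472, 0.453, 0.002], 0.37)]
tab_mark []
gauge_axis [([0.529, -0.045, 0.111], 0.74)]
zero_mark [([0.537, -0.03, 0.113], 0.92)]
pointer_tip []
bottle_a [([0.474, 0.452, -0.001], 0.72), ([0.641, 0.462, -0.001], 0.61)]
spanner [([0.453, -0.445, -0.0], 0.57)]
cap_tray [([0.668, -0.466, 0.002], 0.74)]
1.2
```

View images.

```bash
python3 -c "
import cv2,numpy as np
a=cv2.imread('pics/a.png');b=cv2.imread('pics/b.png')
cv2.imwrite('pics/c.png',np.vstack([cv2.resize(a,(400,300)),cv2.resize(b,(400,300))]))"
```

```text
(no output)
```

View pics/c.png

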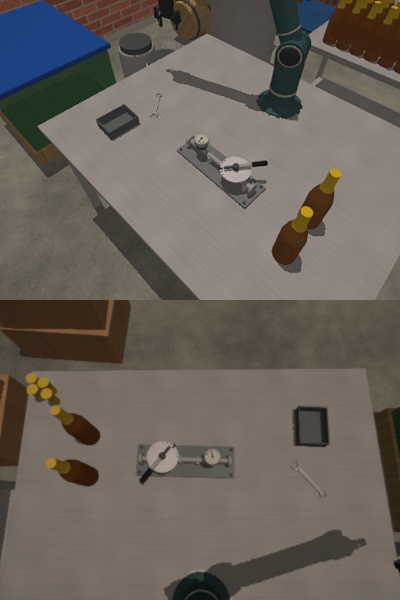

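```bash
cat >> h.py <<'E'
def yaw(M): return np.arctan2(M[1,0],M[0,0])
def rows(way,step=50,rst=0.148,start=None):
    """way: list of (x,y,z,yawdeg) m/deg for a down-pointing tool; prints rounded rows"""
    M=T() if start is None else start
    p=M[:3,3].copy(); y=yaw(M); out=[]
    for x,yy,z,a in way:
        g=np.array([x,yy,z]); dy=(np.radians(a)-y+np.pi)%(2*np.pi)-np.pi
        n=max(1,int(np.ceil(max(np.linalg.norm(g-p)*1000/step,abs(dy)/rst)-1e-6)))
        p0,y0=p.copy(),y
        for i in range(1,n+1):
            t=p0+(g-p0)*i/n; d=(t-p)*1000
            sl=np.round([np.cos(y)*d[0]+np.sin(y)*d[1],np.sin(y)*d[0]-np.cos(y)*d[1],-d[2]],1)
            r=round(-(y0+dy*i/n-y),3)
            out.append((sl.tolist(),r))
            p=p+np.array([np.cos(y)*sl[0]+np.sin(y)*sl[1],np.sin(y)*sl[0]-np.cos(y)*sl[1],-sl[2]])/1000
            y-=r
    for o in out: print(o)
    return out
E
python3 - <<'E'
from h import *
s=snap("wrist"); print(np.round(s["mount"],3).tolist(),s["fx"])
rows([(0.5,0.05,0.42,-36)])
E
```

```text
[[0.0, -0.95, -0.312, 0.081], [1.0, 0.0, -0.0, -0.001], [0.0, -0.312, 0.95, 0.031], [0.0, 0.0, 0.0, 1.0]] 336.9099904097855
([33.0, -37.4, -1.0], np.float64(0.06))
([30.6, -39.2, -1.0], np.float64(0.061))
([28.2, -41.1, -1.1], np.float64(0.06))
([25.7, -42.7, -1.0], np.float64(0.061))
([23.1, -44.2, -1.0], np.float64(0.06))
([20.4, -45.5, -1.0], np.float64(0.061))
([17.5, -46.6, -1.0], np.float64(0.06))
([14.7, -47.6, -1.1], np.float64(0.061))
([11.8, -48.4, -1.0], np.float64(0.06))
([8.9, -49.0, -1.0], np.float64(0.061))
([5.9, -49.5, -1.0], np.float64(0.06))
([2.8, -49.8, -1.0], np.float64(0.061))
([-0.1, -49.8, -1.1], np.float64(0.06))
([-3.2, -49.7, -1.0], np.float64(0.061))
([-6.1, -49.5, -1.0], np.float64(0.06))
```

Emit:
move_arm(
  targets=[
    {"slide": [33, -37.4, -1], "rot": [0, 0, 0.06]},
    {"slide": [30.6, -39.2, -1], "rot": [0, 0, 0.06]},
    {"slide": [28.2, -41, -1], "rot": [0, 0, 0.06]},
    {"slide": [25.7, -42.7, -1], "rot": [0, 0, 0.06]},
    {"slide": [23, -44.2, -1], "rot": [0, 0, 0.06]},
  ],
)

```text
invalid input
```

Emit:
move_arm(
  targets=[
    {"slide": [20.4, -45.5, -1], "rot": [0, 0, 0.06]},
    {"slide": [17.5, -46.6, -1], "rot": [0, 0, 0.06]},
    {"slide": [14.7, -47.6, -1], "rot": [0, 0, 0.06]},
    {"slide": [11.8, -48.4, -1], "rot": [0, 0, 0.06]},
    {"slide": [9, -49, -1], "rot": [0, 0, 0.06]},
  ],
)

```text
invalid input
```

Emit:
move_arm(
  targets=[
    {"slide": [6, -49.5, -1], "rot": [0, 0, 0.06]},
    {"slide": [3, -49.8, -1], "rot": [0, 0, 0.06]},
    {"slide": [0, -49.8, -1], "rot": [0, 0, 0.06]},
    {"slide": [-3, -49.7, -1], "rot": [0, 0, 0.06]},
    {"slide": [-6, -49.5, -1], "rot": [0, 0, 0.06]},
  ],
)

```text
invalid input
```

```bash
python3 - <<'E'
from h import *
a=snap("wrist"); cv2.imwrite("pics/w1.png",a["color"]); M=T(); print(M[:3,3],np.degrees(yaw(M)))
for n in ["valve_axis","lever_grip","nose_tip","tab_mark","gauge_axis","zero_mark","pointer_tip"]:
    print(n,[(np.round(d["location"],4).tolist(),round(d["p"],2),np.round(pix(a,d["location"]))) for d in tip_of(n,"wrist")[:2]])
print([(d["location"],d["p"]) for d in boxes_of("tab","wrist")[:2]])
print(observe()["clock"])
E
```

```text
[ 0.17885786 -0.62490983  0.40471716] 15.972424784571945
valve_axis []
lever_grip []
nose_tip []
tab_mark []
gauge_axis []
zero_mark []
pointer_tip []
[]
1.7
```

View pics/w1.png

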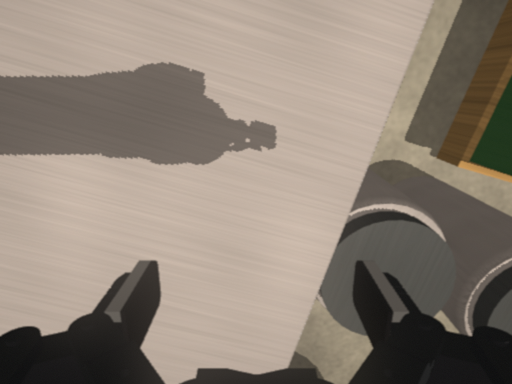

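Emit:
move_arm(
  targets=[
    {"jaw": 85, "slide": [33, -37.4, -1], "rot": [0, 0, 0.06]},
    {"jaw": 85, "slide": [30.6, -39.2, -1], "rot": [0, 0, 0.06]},
    {"jaw": 85, "slide": [28.2, -41, -1], "rot": [0, 0, 0.06]},
    {"jaw": 85, "slide": [25.7, -42.7, -1], "rot": [0, 0, 0.06]},
    {"jaw": 85, "slide": [23, -44.2, -1], "rot": [0, 0, 0.06]},
  ],
)

```text
clock: 2.2
ee_pos: [0.2862, -0.398, 0.4099]
tool_rot: [0.0, 1.0, -0.012, 0.0]
contact_force: [1.7, 0.1, -0.2]
width: 0.0854
grip_force: 0.0
```

Emit:
move_arm(
  targets=[
    {"jaw": 85, "slide": [20.4, -45.5, -1], "rot": [0, 0, 0.06]},
    {"jaw": 85, "slide": [17.5, -46.6, -1], "rot": [0, 0, 0.06]},
    {"jaw": 85, "slide": [14.7, -47.6, -1], "rot": [0, 0, 0.06]},
    {"jaw": 85, "slide": [11.8, -48.4, -1], "rot": [0, 0, 0.06]},
    {"jaw": 85, "slide": [9, -49, -1], "rot": [0, 0, 0.06]},
  ],
)

```text
clock: 2.7
ee_pos: [0.3925, -0.1728, 0.4152]
tool_rot: [0.0, 0.987, -0.161, 0.001]
contact_force: [1.5, -0.4, -0.1]
width: 0.0849
grip_force: 0.0
```

Emit:
move_arm(
  targets=[
    {"jaw": 85, "slide": [6, -49.5, -1], "rot": [0, 0, 0.06]},
    {"jaw": 85, "slide": [3, -49.8, -1], "rot": [0, 0, 0.06]},
    {"jaw": 85, "slide": [0, -49.8, -1], "rot": [0, 0, 0.06]},
    {"jaw": 85, "slide": [-3, -49.7, -1], "rot": [0, 0, 0.06]},
    {"jaw": 85, "slide": [-6, -49.5, -1], "rot": [0, 0, 0.06]},
  ],
)

```text
clock: 3.2
ee_pos: [0.499, 0.0524, 0.4201]
tool_rot: [-0.0, 0.952, -0.307, 0.0]
contact_force: [0.7, -0.7, 0.4]
width: 0.0851
grip_force: 0.0
```

Emit:
move_arm(
  targets=[
    {"jaw": 85, "slide": [0, 0, 0], "rot": [0, 0, 0]},
    {"jaw": 85, "slide": [0, 0, 0], "rot": [0, 0, 0]},
  ],
)

```text
clock: 3.4
ee_pos: [0.4986, 0.0517, 0.4195]
tool_rot: [0.0, 0.953, -0.304, -0.0]
contact_force: [0.8, -0.8, 0.1]
width: 0.0847
grip_force: 0.0
```

```bash
python3 - <<'E'
from h import *
a=snap("wrist"); cv2.imwrite("pics/w2.png",a["color"]); M=T(); print(M[:3,3],np.degrees(yaw(M)))
for n in ["valve_axis","lever_grip","nose_tip","tab_mark","gauge_axis","zero_mark","pointer_tip"]:
    print(n,[(np.round(d["location"],4).tolist(),round(d["p"],2),np.round(pix(a,d["location"]))) for d in tip_of(n,"wrist")[:2]])
print([(d["location"],d["p"]) for d in boxes_of("tab","wrist")[:2]])
print(observe()["clock"])
E
```

```text
[0.49834003 0.05028978 0.41940194] -35.56117000782172
valve_axis [([0.5317, 0.1437, 0.1056], 0.73, array([152., 210.]))]
lever_grip [([0.4599, 0.1999, 0.1036], 0.83, array([158., 296.]))]
nose_tip [([0.5772, 0.1127, 0.1041], 0.96, array([145., 148.])), ([0.5301, 0.0574, -0.0008], 0.71, array([237., 138.]))]
tab_mark [([0.5321, 0.1443, 0.104], 0.73, array([152., 209.])), ([0.5606, 0.1059, 0.102], 0.72, array([165., 159.]))]
gauge_axis []
zero_mark [([0.5333, -0.0274, 0.1128], 0.97, array([314.,  93.]))]
pointer_tip [([0.5639, 0.1071, 0.1013], 0.52, array([162., 157.])), ([0.5448, -0.0492, 0.1129], 0.48, array([331.,  63.]))]
[([0.5707, 0.0958, 0.0957], 0.64), ([0.4986, 0.4147, 0.0121], 0.59)]
3.85
```

View pics/w2.png

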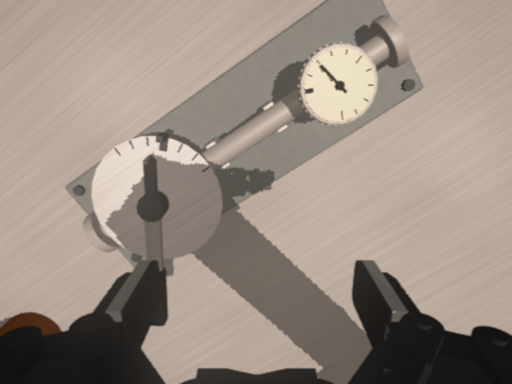

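```bash
cat >> h.py <<'E'
def tri(views):
    A=np.zeros((3,3));b=np.zeros(3)
    for s,u,v in views:
        P=np.array(s["P"]); d=P[:3,:3]@[(u-s["cx"])/s["fx"],(v-s["cy"])/s["fy"],1]; d/=np.linalg.norm(d)
        Q=np.eye(3)-np.outer(d,d); A+=Q; b+=Q@P[:3,3]
    return np.linalg.solve(A,b)
E
python3 - <<'E'
from h import *
a=snap("wrist"); t=snap("top")
e1=onz(a,66,188,.012)-onz(a,328,0,.012); e2=onz(a,90,213,.012)
print("yaw edges",np.degrees(np.arctan2(-e1[0],e1[1])))
V=onz(a,152,206,.103); G=onz(a,340,86,.111); print("V",V,"G",G, "len",np.linalg.norm((V-G)[:2]),"yaw",np.degrees(np.arctan2(-(V-G)[0],(V-G)[1])))
ang=lambda d:np.degrees(np.arctan2(d[1],d[0]))
print("tick20 nose",ang(onz(a,150,158,.103)-V),"tab top",onz(a,165,135,.107),ang(onz(a,165,136,.107)-V),"tabbase",ang(onz(a,165,147,.087)-V))
print("ptr",ang(onz(a,320,66,.108)-G),"zero",ang(onz(a,308,91,.108)-G))
for n in ["lever_grip","gauge_axis","valve_axis"]:
    for c,s in (("top",t),("wrist",a)):
        for d in tip_of(n,c)[:1]: print(n,c,np.round(d["location"],4),np.round(pix(s,d["location"]),1),d["p"])
m=[silhouettes("lever_grip",c)[0]["pixels"] for c in ("top","wrist")]
c=[np.argwhere(x).mean(0)[::-1] for x in m]; print([x.sum() for x in m],c, tri([(t,*c[0]),(a,*c[1])]))
A=a["color"][120:350,60:300]; B=a["color"][30:140,270:410]
cv2.imwrite("pics/w3.png",np.hstack([cv2.resize(A,None,fx=2,fy=2,interpolation=2), cv2.copyMakeBorder(cv2.resize(B,(320,252),interpolation=2),0,208,0,0,0)]))
E
```

```text
yaw edges -2.176742008555521
V [0.53482011 0.14097637 0.103     ] G [ 0.52530145 -0.04870924  0.111     ] len 0.18992428358100688 yaw -2.87276553963523
tick20 nose -38.952632206098556 tab top [0.57633646 0.08878836 0.107     ] -51.63478293386053 tabbase -48.85969204025766
ptr 11.59927259251773 zero 63.12837527326424
lever_grip top [0.4586 0.2035 0.1005] [184.9 224.8] 0.69
lever_grip wrist [0.4598 0.2038 0.1056] [153.4 300.1] 0.62
gauge_axis top [ 0.527  -0.0447  0.1137] [270.1 200.1] 0.73
gauge_axis wrist [ 0.5267 -0.0486  0.1104] [338.8  84.6] 0.63
valve_axis top [0.5357 0.1395 0.1034] [207.4 198.5] 0.78
valve_axis wrist [0.5312 0.141  0.1068] [153.4 210.6] 0.56
[np.int64(247), np.int64(2299)] [array([193.51821862, 214.54251012]), array([153.12570683, 227.51239669])] [0.50379574 0.1946888  0.02186133]
```

View pics/w3.png

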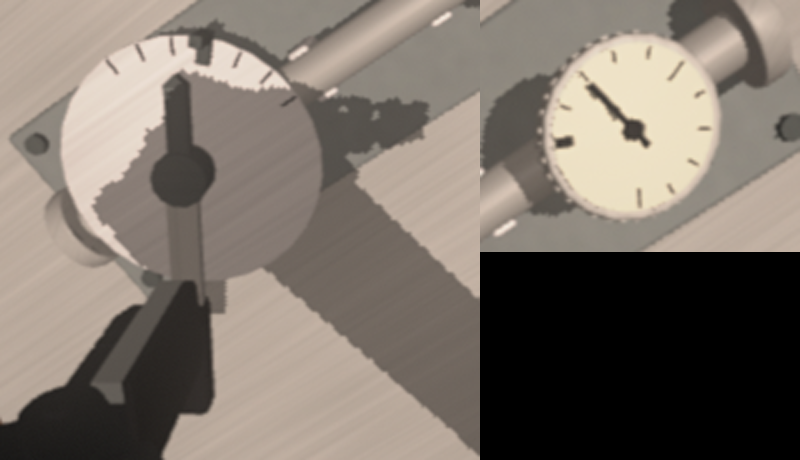

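```bash
python3 - <<'E'
from h import *
rows([(0.4604,0.2014,0.33,-39),(0.4604,0.2014,0.258,-39)])
E
```

```text
([-29.7, -25.1, 22.4], np.float64(0.015))
([-30.0, -24.6, 22.4], np.float64(0.015))
([-30.4, -24.2, 22.4], np.float64(0.015))
([-30.8, -23.8, 22.4], np.float64(0.015))
([-0.0, 0.0, 36.0], np.float64(-0.0))
([-0.0, 0.0, 36.0], np.float64(-0.0))
```

Emit:
move_arm(
  targets=[
    {"jaw": 60, "slide": [-29.7, -25.1, 22.4], "rot": [0, 0, 0.015]},
    {"jaw": 60, "slide": [-30, -24.6, 22.4], "rot": [0, 0, 0.015]},
    {"jaw": 60, "slide": [-30.4, -24.2, 22.4], "rot": [0, 0, 0.015]},
    {"jaw": 60, "slide": [-30.8, -23.8, 22.4], "rot": [0, 0, 0.015]},
    {"jaw": 60, "slide": [0, 0, 0], "rot": [0, 0, 0]},
  ],
)

```text
clock: 4.85
ee_pos: [0.4574, 0.2064, 0.3277]
tool_rot: [0.0, 0.945, -0.328, -0.003]
contact_force: [-0.8, -0.8, 0.6]
width: 0.06
grip_force: 0.0
```

```bash
python3 - <<'E'
from h import *
a=snap("wrist"); M=T(); print(M[:3,3],np.degrees(yaw(M)))
for n in ["valve_axis","lever_grip","nose_tip"]:
    print(n,[(np.round(d["location"],4).tolist(),round(d["p"],2),np.round(pix(a,d["location"]))) for d in tip_of(n,"wrist")[:1]])
cv2.imwrite("pics/w4.png",a["color"])
E
```

```text
[0.45890543 0.20401753 0.32876397] -38.668770813944306
valve_axis [([0.5306, 0.139, 0.1026], 0.89, array([272.,  44.]))]
lever_grip [([0.4618, 0.202, 0.1049], 0.66, array([258., 211.]))]
nose_tip []
```

View pics/w4.png

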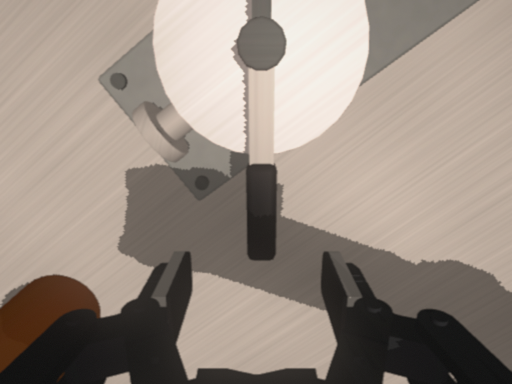

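Emit:
move_arm(
  targets=[
    {"jaw": 60, "slide": [2, 0, 35], "rot": [0, 0, 0]},
    {"jaw": 60, "slide": [0, 0, 35], "rot": [0, 0, 0]},
    {"jaw": 10, "slide": [0, 0, 0], "rot": [0, 0, 0]},
    {"jaw": 10, "slide": [0, 0, 0], "rot": [0, 0, 0]},
    {"jaw": 10, "slide": [0, 0, 0], "rot": [0, 0, 0]},
  ],
  force=30,
)

```text
clock: 5.55
ee_pos: [0.4627, 0.1999, 0.2618]
tool_rot: [-0.001, 0.942, -0.335, 0.001]
contact_force: [-1.6, -0.9, 7.0]
width: 0.0174
grip_force: 34.9
```

```bash
cat >> h.py <<'E'
def arc(c,deg,n):
    M=T(); p=M[:3,3]; y=np.degrees(yaw(M)); d=p-np.array([*c,p[2]]); w=[]
    for i in range(1,n+1):
        a=np.radians(deg*i/n); r=np.array([[np.cos(a),-np.sin(a)],[np.sin(a),np.cos(a)]])@d[:2]
        w.append((c[0]+r[0],c[1]+r[1],p[2],y+deg*i/n))
    return rows(w)
E
python3 - <<'E'
from h import *
s=observe();print(s["width"],s["grip_force"],s["contact_force"],s["wrist_torque"],T()[:3,3],np.degrees(yaw(T())))
arc((0.535,0.141),36,9)
E
```

```text
0.017422379836028117 34.911083579063416 [-1.63188505 -0.91996706  6.95960439] [-0.16461329  0.08021801 -0.13935892] [0.4627346  0.19993743 0.26184606] -39.09889338232507
([0.2, 6.5, -0.0], np.float64(-0.07))
([0.2, 6.5, -0.0], np.float64(-0.07))
([0.2, 6.5, -0.0], np.float64(-0.069))
([0.3, 6.5, -0.0], np.float64(-0.07))
([0.2, 6.5, -0.0], np.float64(-0.07))
([0.2, 6.5, -0.0], np.float64(-0.07))
([0.2, 6.5, -0.0], np.float64(-0.07))
([0.2, 6.5, -0.0], np.float64(-0.07))
([0.2, 6.5, -0.0], np.float64(-0.069))
```

Emit:
move_arm(
  targets=[
    {"jaw": 10, "slide": [0.2, 6.5, 0], "rot": [0, 0, -0.07]},
    {"jaw": 10, "slide": [0.2, 6.5, 0], "rot": [0, 0, -0.07]},
    {"jaw": 10, "slide": [0.2, 6.5, 0], "rot": [0, 0, -0.07]},
    {"jaw": 10, "slide": [0.2, 6.5, 0], "rot": [0, 0, -0.07]},
    {"jaw": 10, "slide": [0.2, 6.5, 0], "rot": [0, 0, -0.07]},
  ],
)

```text
clock: 6.05
ee_pos: [0.4469, 0.1718, 0.262]
tool_rot: [-0.001, 0.986, -0.164, 0.002]
contact_force: [0.7, 2.0, -1.6]
width: 0.0169
grip_force: 32.9
```

Emit:
move_arm(
  targets=[
    {"jaw": 10, "slide": [0.2, 6.5, 0], "rot": [0, 0, -0.07]},
    {"jaw": 10, "slide": [0.2, 6.5, 0], "rot": [0, 0, -0.07]},
    {"jaw": 10, "slide": [0.2, 6.5, 0], "rot": [0, 0, -0.07]},
  ],
)

```text
clock: 6.35
ee_pos: [0.4425, 0.153, 0.262]
tool_rot: [-0.001, 0.998, -0.06, 0.002]
contact_force: [1.3, 3.0, -2.8]
width: 0.0175
grip_force: 32.9
```

Emit:
move_arm(
  targets=[
    {"jaw": 10, "slide": [0.2, 4, 0], "rot": [0, 0, -0.04]},
    {"jaw": 10, "slide": [0.2, 3, 0], "rot": [0, 0, -0.03]},
  ],
)

```text
clock: 6.55
ee_pos: [0.442, 0.1464, 0.2619]
tool_rot: [-0.001, 1.0, -0.025, 0.002]
contact_force: [-0.3, 3.6, -1.0]
width: 0.0173
grip_force: 33.0
```

Emit:
move_arm(
  targets=[
    {"jaw": 10, "slide": [0, 3, 0], "rot": [0, 0, -0.03]},
    {"jaw": 10, "slide": [0, 3, 0], "rot": [0, 0, -0.03]},
    {"jaw": 10, "slide": [0, 0, 0], "rot": [0, 0, 0]},
  ],
)

```text
clock: 6.85
ee_pos: [0.4418, 0.1437, 0.2621]
tool_rot: [-0.005, 1.0, 0.004, 0.003]
contact_force: [-0.5, 15.4, -7.9]
width: 0.0177
grip_force: 44.3
```

Emit:
move_arm(
  targets=[
    {"jaw": 60, "slide": [0, 0, 0], "rot": [0, 0, 0]},
    {"jaw": 60, "slide": [0, 0, 0], "rot": [0, 0, 0]},
    {"jaw": 60, "slide": [0, 0, -20], "rot": [0, 0, 0]},
    {"jaw": 60, "slide": [0, 0, -50], "rot": [0, 0, 0]},
    {"jaw": 60, "slide": [0, 0, -50], "rot": [0, 0, 0]},
  ],
)

```text
clock: 7.35
ee_pos: [0.4409, 0.1393, 0.3818]
tool_rot: [0.0, 1.0, 0.004, -0.001]
contact_force: [0.8, 0.4, 0.1]
width: 0.06
grip_force: 0.0
```

```bash
python3 - <<'E'
from h import *
M=T(); print(M[:3,3],np.degrees(yaw(M)))
rows([(0.48,0.05,0.42,-3)])
E
```

```text
[0.44092809 0.13928026 0.38180519] 0.4704009056796944
([12.8, 29.9, -12.7], np.float64(0.02))
([13.4, 29.6, -12.8], np.float64(0.02))
([13.9, 29.3, -12.7], np.float64(0.021))
```

Emit:
move_arm(
  targets=[
    {"jaw": 85, "slide": [13, 30, -13], "rot": [0, 0, 0.02]},
    {"jaw": 85, "slide": [13, 30, -13], "rot": [0, 0, 0.02]},
    {"jaw": 85, "slide": [14, 29, -13], "rot": [0, 0, 0.02]},
    {"jaw": 85, "slide": [0, 0, 0], "rot": [0, 0, 0]},
    {"jaw": 85, "slide": [0, 0, 0], "rot": [0, 0, 0]},
  ],
)

```text
clock: 7.85
ee_pos: [0.4802, 0.0495, 0.4199]
tool_rot: [0.0, 1.0, -0.027, 0.001]
contact_force: [-0.6, 1.1, -0.4]
width: 0.0845
grip_force: 0.0
```

```bash
python3 - <<'E'
from h import *
import pickle
a=snap("wrist"); M=T(); print(M[:3,3],np.degrees(yaw(M)))
pickle.dump(a,open("w5.pkl","wb"))
for n in ["valve_axis","lever_grip","nose_tip","tab_mark","gauge_axis","zero_mark","pointer_tip"]:
    print(n,[(np.round(d["location"],4).tolist(),round(d["p"],2),np.round(pix(a,d["location"]))) for d in tip_of(n,"wrist")[:1]])
V=(0.535,0.141,.1);G=(.526,-.048,.11)
u,v=np.round(pix(a,V)).astype(int);U,W=np.round(pix(a,G)).astype(int)
def crop(u,v,h,f):
    x0,y0=max(u-h,0),max(v-h,0); print("crop origin",x0,y0,"f",f); return cv2.resize(a["color"][y0:y0+2*h,x0:x0+2*h],(2*h*f,2*h*f),interpolation=2)
A=crop(u,v,85,2);B=crop(U,W,42,5);B=B[:,:]
h=max(A.shape[0],B.shape[0]); pad=lambda I:cv2.copyMakeBorder(I,0,h-I.shape[0],0,0,0)
cv2.imwrite("pics/w5.png",np.hstack([pad(A),pad(B)])); print(A.shape,B.shape)
E
```

```text
[0.47980216 0.0504679  0.41943685] -2.961348834233988
valve_axis [([0.5296, 0.1416, 0.107], 0.76, array([144., 132.]))]
lever_grip [([0.4402, 0.1473, 0.107], 0.83, array([153., 231.]))]
nose_tip [([0.5856, 0.14, 0.1031], 0.6, array([136.,  59.]))]
tab_mark []
gauge_axis [([0.5294, -0.05, 0.1129], 0.65, array([378., 120.]))]
zero_mark [([0.5314, -0.0288, 0.113], 0.81, array([352., 119.]))]
pointer_tip [([0.5417, -0.0442, 0.1096], 0.71, array([370., 104.]))]
crop origin 61 39 f 2
crop origin 332 82 f 5
(340, 340, 3) (420, 420, 3)
```

View pics/w5.png

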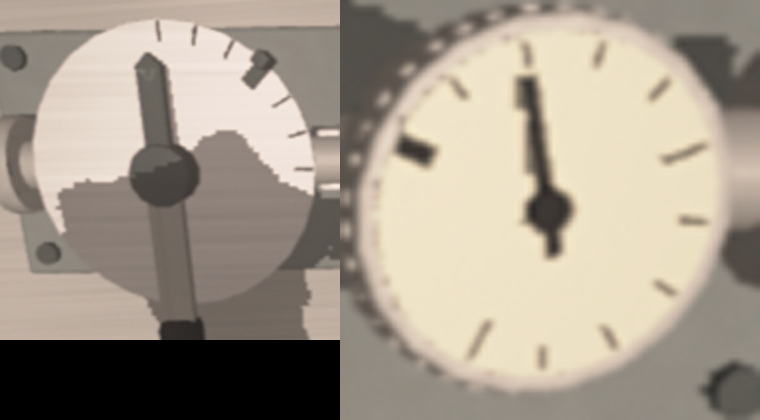

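```bash
cat > ang.py <<'E'
from h import *
import pickle
from scipy.optimize import least_squares
a=pickle.load(open("w5.pkl","rb"))
px=lambda x,y:(61+x/2,39+y/2)
tk={0:(158,30),15:(195,35),30:(229,48),60:(281,102),75:(297,134),90:(303,168)}
P={k:onz(a,*px(*v),.087)[:2] for k,v in tk.items()}
f=lambda q:np.concatenate([q[:2]+q[2]*np.array([np.cos(q[3]-np.radians(k)),np.sin(q[3]-np.radians(k))])-p for k,p in P.items()])
r=least_squares(f,[.535,.141,.056,-.05]); C=r.x[:2]; y=np.degrees(r.x[3]); print("C",C,"R",r.x[2],"yaw",y,"res mm",np.round(r.fun*1e3,1))
an=lambda p,c=C:np.degrees(np.arctan2(p[1]-c[1],p[0]-c[0]))
print("nose lever:",y-an(onz(a,*px(150,55),.103)), "hub z.11",onz(a,*px(164,175),.113))
for u,v,z in ((264,56,.107),(250,80,.087),(257,68,.1),(266,63,.107)): 
    p=onz(a,*px(u,v),z); print("tab",u,v,"->",y-an(p),np.linalg.norm(p[:2]-C))
# dial ellipse
g=lambda x,y_:(332+(x-340)/5,82+y_/5)
for z in (.105,.111):
    G=onz(a,*g(548,210),z); p=onz(a,*g(525,78),z); m=onz(a,*g(416,152),z)
    e=np.mean([onz(a,*g(365,200),z),onz(a,*g(725,195),z)],0),np.mean([onz(a,*g(545,20),z),onz(a,*g(540,388),z)],0)
    print(z,"G",G,"rim",e,"ptr",an(p,G),"zero",an(m,G),np.linalg.norm(p-G),np.linalg.norm(m-G))
E
python3 ang.py
```

```text
C [0.53407784 0.14361959] R 0.05700192106264492 yaw -2.490703914564731 res mm [-0.  -0.2  0.1  0.2 -0.4  0.2  0.5 -0.3  0.   0.1 -0.2  0.1]
nose lever: 0.7866580095980709 hub z.11 [0.53453224 0.1394525  0.113     ]
tab 264 56 -> 45.70522563192435 0.06503989427349015
tab 250 80 -> 44.545599144157194 0.051982795298954144
tab 257 68 -> 45.61152640055403 0.05904276912701684
tab 266 63 -> 47.745390475001074 0.06371815857685027
0.105 G [ 0.52555582 -0.04906181  0.105     ] rim (array([ 0.52762398, -0.04844084,  0.105     ]), array([ 0.52558441, -0.04813892,  0.105     ])) ptr 12.853423939919736 zero 64.49936575820273 0.021843620563945135 0.02451593050872724
0.111 G [ 0.52629033 -0.04704705  0.111     ] rim (array([ 0.52831481, -0.04643918,  0.111     ]), array([ 0.52631832, -0.04614364,  0.111     ])) ptr 12.85342393991978 zero 64.49936575820269 0.021382383603195238 0.023998266633148666
```

```bash
python3 - <<'E'
from h import *
rows([(0.526,-0.048,0.34,25),(0.526,-0.048,0.252,25)])
E
```

```text
([12.7, 24.1, 19.7], np.float64(-0.122))
([9.7, 25.5, 19.7], np.float64(-0.121))
([6.6, 26.5, 19.7], np.float64(-0.122))
([3.2, 27.1, 19.8], np.float64(-0.121))
([0.0, 0.0, 44.0], np.float64(-0.0))
([0.0, 0.0, 44.0], np.float64(-0.0))
```

Emit:
move_arm(
  targets=[
    {"jaw": 85, "slide": [12.7, 24, 19.7], "rot": [0, 0, -0.122]},
    {"jaw": 85, "slide": [9.7, 25.5, 19.7], "rot": [0, 0, -0.122]},
    {"jaw": 85, "slide": [6.6, 26.5, 19.7], "rot": [0, 0, -0.122]},
    {"jaw": 85, "slide": [3.2, 27, 19.8], "rot": [0, 0, -0.122]},
    {"jaw": 85, "slide": [0, 0, 0], "rot": [0, 0, 0]},
  ],
)

```text
clock: 8.75
ee_pos: [0.5262, -0.0522, 0.3371]
tool_rot: [-0.0, 0.977, 0.215, -0.002]
contact_force: [0.3, -0.1, -0.3]
width: 0.0849
grip_force: 0.0
```

```bash
python3 - <<'E'
from h import *
import pickle
a=snap("wrist"); pickle.dump(a,open("w6.pkl","wb")); M=T(); print(M[:3,3],np.degrees(yaw(M)))
w5=pickle.load(open("w5.pkl","rb"))
for n in ["gauge_axis","zero_mark","pointer_tip"]:
    print(n,[(np.round(d["location"],4).tolist(),round(d["p"],2),np.round(pix(a,d["location"]))) for d in tip_of(n,"wrist")[:1]])
cv2.imwrite("pics/w6.png",a["color"])
# white-dial centroid in both views
def dial(s):
    g=s["color"].astype(int); u,v=np.round(pix(s,(.526,-.048,.108))).astype(int)
    hsv=cv2.cvtColor(s["color"],cv2.COLOR_BGR2HSV); m=((hsv[...,2]>200)&(hsv[...,1]<60)).astype(np.uint8)
    c,_=cv2.findContours(m,cv2.RETR_EXTERNAL,cv2.CHAIN_APPROX_NONE)
    c=[k for k in c if cv2.pointPolygonTest(cv2.convexHull(k),(float(u),float(v)),False)>=0]
    e=cv2.fitEllipse(cv2.convexHull(max(c,key=len))); return e
e5,e6=dial(w5),dial(a); print(e5,e6, tri([(w5,*e5[0]),(a,*e6[0])]), pix(a,M[:3,3]+M[:3,2]*.155))
E
```

```text
[ 0.52599115 -0.04991597  0.3384183 ] 24.81825992578514
gauge_axis [([0.5261, -0.0479, 0.1126], 0.57, array([253., 219.]))]
zero_mark [([0.5325, -0.0274, 0.1112], 0.84, array([226., 196.]))]
pointer_tip [([0.5426, -0.0463, 0.1101], 0.53, array([261., 193.]))]
((374.6787109375, 121.50153350830078), (70.40916442871094, 81.97112274169922), 63.938079833984375) ((292.3604431152344, 167.3682098388672), (456.27801513671875, 576.1041259765625), 96.26425170898438) [ 0.52498051 -0.09207365 -0.03966083] (np.float64(253.90785273338892), np.float64(285.6525508485373))
```

View pics/w6.png

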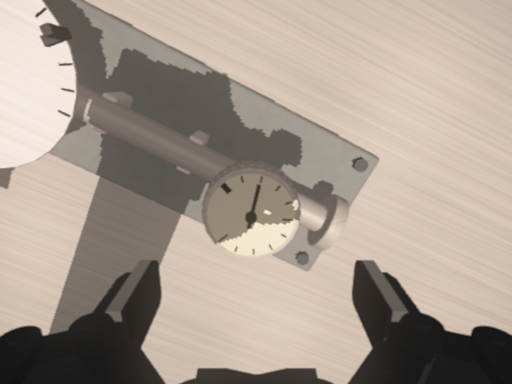

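```bash
python3 - <<'E'
from h import *
import pickle
a=pickle.load(open("w6.pkl","rb"));w=pickle.load(open("w5.pkl","rb"))
a["P"]=T()@a["mount"]
G=tri([(w,373.6,124),(a,251,216.5)]);print("G",G)
an=lambda p:np.degrees(np.arctan2(*(p-g)[[1,0]]))
for z in (.105,.11):
    g=onz(a,251,216.5,z);p=onz(a,260,185,z);m=onz(a,226,187.5,z);print(g,"ptr",an(p),"zero",an(m),np.linalg.norm(p-g),np.linalg.norm(m-g))
rows([(0.526,-0.048,0.252,25)])
E
```

```text
G [ 0.52867184 -0.04205293  0.12105056]
[ 0.52412305 -0.0429817   0.105     ] ptr 9.900561076159835 zero 63.68014348189185 0.02215700008680947 0.025255044750424265
[ 0.52594441 -0.04222277  0.11      ] ptr 9.900561076159825 zero 63.68014348189164 0.0216161794932365 0.024638605329964675
([-0.2, 0.4, 44.3], np.float64(0.001))
([-0.2, 0.3, 44.4], np.float64(0.0))
```

Emit:
move_arm(
  targets=[
    {"jaw": 85, "slide": [0.6, -1.4, 44], "rot": [0, 0, 0]},
    {"jaw": 85, "slide": [0, 0, 44], "rot": [0, 0, 0]},
    {"jaw": 40, "slide": [0, 0, 0], "rot": [0, 0, 0]},
    {"jaw": 40, "slide": [0, 0, 0], "rot": [0, 0, 0]},
    {"jaw": 40, "slide": [0, 0, 0], "rot": [0, 0, 0]},
  ],
  force=30,
)

```text
clock: 9.45
ee_pos: [0.5258, -0.0478, 0.2525]
tool_rot: [0.001, 0.976, 0.216, -0.0]
contact_force: [4.1, -4.5, -21.2]
width: 0.0609
grip_force: 37.9
```

Emit:
move_arm(
  targets=[
    {"jaw": 40, "slide": [0, 0, 0], "rot": [0, 0, 0.115]},
    {"jaw": 40, "slide": [0, 0, 0], "rot": [0, 0, 0.115]},
    {"jaw": 40, "slide": [0, 0, 0], "rot": [0, 0, 0.115]},
    {"jaw": 40, "slide": [0, 0, 0], "rot": [0, 0, 0.115]},
  ],
)

```text
clock: 9.85
ee_pos: [0.5257, -0.0474, 0.2526]
tool_rot: [0.0, 1.0, -0.014, 0.0]
contact_force: [4.5, -3.0, -21.8]
width: 0.0611
grip_force: 38.0
```

Emit:
move_arm(
  targets=[
    {"jaw": 40, "slide": [0, 0, 0], "rot": [0, 0, 0.115]},
    {"jaw": 40, "slide": [0, 0, 0], "rot": [0, 0, 0.115]},
    {"jaw": 40, "slide": [0, 0, 0], "rot": [0, 0, 0.115]},
    {"jaw": 40, "slide": [0, 0, 0], "rot": [0, 0, 0.115]},
    {"jaw": 40, "slide": [0, 0, 0], "rot": [0, 0, 0]},
  ],
)

```text
clock: 10.35
ee_pos: [0.5258, -0.047, 0.2525]
tool_rot: [0.0, 0.971, -0.24, 0.0]
contact_force: [3.3, -4.6, -21.1]
width: 0.0609
grip_force: 38.2
```

```bash
python3 - <<'E'
from h import *
import pickle
a=snap("wrist"); pickle.dump(a,open("w7.pkl","wb")); M=T(); print(M[:3,3],np.degrees(yaw(M)))
u,v=np.round(pix(a,(.526,-.047,.108))).astype(int); print(u,v)
x0,y0=u-100,max(v-90,0); B=cv2.resize(a["color"][y0:y0+150,x0:x0+200],None,fx=4,fy=4,interpolation=2); print(x0,y0); cv2.imwrite("pics/w7.png",B)
E
```

```text
[ 0.52583952 -0.04699616  0.25252609] -27.63363381078294
259 298
159 208
```

View pics/w7.png

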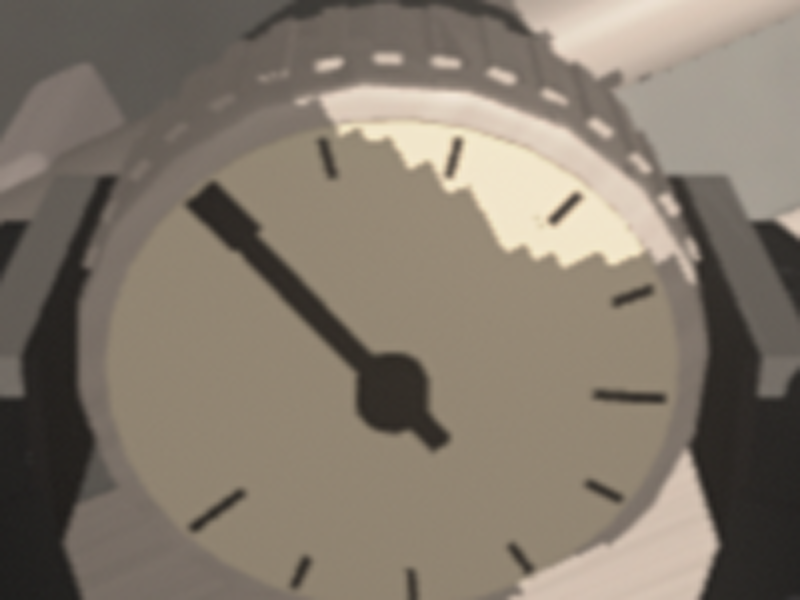

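```bash
cat > dial.py <<'E'
from h import *
from scipy.optimize import least_squares
def solve(s,mid,ptr,z=.108):
    """mid: pixels of mark then ticks clockwise; ptr: (tail,tip) pixels"""
    P=[onz(s,*m,z)[:2] for m in mid]
    def f(q):
        o=[]
        for k,p in enumerate(P):
            a=q[2]-np.radians(27*k); o.append(1e3*(np.cos(a)*(p[1]-q[1])-np.sin(a)*(p[0]-q[0])))
        return np.array(o)
    g=np.mean(P,0); best=min((least_squares(f,[*g,b]) for b in [np.arctan2(*(P[0]-g)[::-1])]),key=lambda r:r.cost)
    c=best.x[:2]; rad=[np.linalg.norm(p-c)*1e3 for p in P]
    t,h=[onz(s,*m,z)[:2] for m in ptr]; d=h-t
    print("c",c,"zero",np.degrees(best.x[2]),"res",np.round(best.fun,2),"r",np.round(rad,1)); print("mark az",np.degrees(np.arctan2(*(P[0]-c)[::-1])),"ptr",np.degrees(np.arctan2(d[1],d[0])))
E
python3 - <<'E'
from dial import *
import pickle
a=pickle.load(open("w7.pkl","rb"))
t=[(224.75,216.75),(327.5,158),(454,157),(565,208),(633,296),(630,396),(604,491),(521,558),(412,585),(301,572),(217,510)]
solve(a,[(159+x/4-.375,208+y/4-.375) for x,y in t],[(159+x/4-.375,208+y/4-.375) for x,y in ((440,442),(310,303))])
# dark pixel fit of pointer axis (excluding hub)
g=cv2.cvtColor(a["color"],cv2.COLOR_BGR2GRAY)
def cen(x0,y0,x1,y1): # weighted dark centroid in crop coords box
    b=g[208+y0//4:208+y1//4,159+x0//4:159+x1//4].astype(float); w=np.clip(np.median(b)-25-b,0,None); Y,X=np.indices(b.shape); return (X*w).sum()/w.sum()+159+x0//4,(Y*w).sum()/w.sum()+208+y0//4
print(cen(270,265,345,345),cen(415,415,460,460),cen(180,170,270,260))
E
```

```text
c [ 0.52440647 -0.04522671] zero 13.051588736837632 res [ 0.02  0.01  0.   -0.03 -0.05  0.07 -0.01  0.03 -0.03  0.01 -0.02] r [24.3 25.3 25.3 25.3 25.3 23.7 25.3 25.4 25.1 25.2 23.7]
mark az 13.110447460919836 ptr 10.717160908689332
(np.float64(234.85878356518927), np.float64(283.32093173730186)) (np.float64(265.5564750615075), np.float64(314.9282039812123)) (np.float64(215.73490168539325), np.float64(263.0808754681648))
```

```bash
cat >> dial.py <<'E'
def pfit(s,p0,p1,w=5,n=25,z=.108):
    """refine pointer line between px p0 (near hub) and p1: perpendicular dark centroid"""
    g=cv2.cvtColor(s["color"],cv2.COLOR_BGR2GRAY).astype(np.float32); p0,p1=np.array(p0,float),np.array(p1,float)
    d=(p1-p0)/np.linalg.norm(p1-p0); nn=np.array([-d[1],d[0]]); off=np.linspace(-w,w,81); pts=[]
    for t in np.linspace(0,1,n):
        q=p0+t*(p1-p0); L=q+off[:,None]*nn
        v=cv2.remap(g,L[None,:,0].astype(np.float32),L[None,:,1].astype(np.float32),1)[0]
        k=np.clip(np.percentile(v,60)-12-v,0,None); pts.append(q+nn*(k*off).sum()/k.sum())
    W=np.array([onz(s,*p,z)[:2] for p in pts]); c=W.mean(0); u=np.linalg.svd(W-c)[2][0]; u*=np.sign(u@(W[-1]-W[0]))
    print("ptr fit",np.degrees(np.arctan2(u[1],u[0])),"scatter mm",np.std((W-c)@[-u[1],u[0]])*1e3)
    return c,u
E
python3 - <<'E'
from dial import *
import pickle
a=pickle.load(open("w7.pkl","rb"))
q=lambda x,y:(159+x/4-.375,208+y/4-.375)
pfit(a,q(352,348),q(272,263)); pfit(a,q(352,348),q(285,277)); c,u=pfit(a,q(416,416),q(436,438),n=8)
E
```

```text
ptr fit 11.61523749757949 scatter mm 0.01972727584132916
ptr fit 11.638883479362901 scatter mm 0.018267708202082213dial.py:22: RuntimeWarning: invalid value encountered in divide
  k=np.clip(np.percentile(v,60)-12-v,0,None); pts.append(q+nn*(k*off).sum()/k.sum())
Traceback (most recent call last):
  File "dial.py", line 23, in pfit
    W=np.array([onz(s,*p,z)[:2] for p in pts]); c=W.mean(0); u=np.linalg.svd(W-c)[2][0]; u*=np.sign(u@(W[-1]-W[0]))
                                                               ~~~~~~~~~~~~~^^^^^
numpy.linalg.LinAlgError: SVD did not converge
```

Emit:
move_arm(
  targets=[
    {"jaw": 40, "slide": [0, 0, 0], "rot": [0, 0, 0.025]},
    {"jaw": 40, "slide": [0, 0, 0], "rot": [0, 0, 0]},
    {"jaw": 40, "slide": [0, 0, 0], "rot": [0, 0, 0]},
  ],
)

```text
clock: 10.7
ee_pos: [0.5259, -0.047, 0.2525]
tool_rot: [0.0, 0.968, -0.251, -0.0]
contact_force: [0.4, -3.2, -15.9]
width: 0.061
grip_force: 38.5
```

Emit:
move_arm(
  targets=[
    {"jaw": 85, "slide": [0, 0, 0], "rot": [0, 0, 0]},
    {"jaw": 85, "slide": [0, 0, 0], "rot": [0, 0, 0]},
    {"jaw": 85, "slide": [0, 0, -20], "rot": [0, 0, 0]},
    {"jaw": 85, "slide": [0, 0, 0], "rot": [0, 0, 0]},
    {"jaw": 85, "slide": [0, 0, 0], "rot": [0, 0, 0]},
  ],
)

```text
clock: 11.2
ee_pos: [0.5267, -0.0464, 0.2736]
tool_rot: [-0.0, 0.968, -0.251, 0.002]
contact_force: [0.2, -0.0, 0.4]
width: 0.0848
grip_force: 0.0
```

```bash
python3 - <<'E'
from h import *
import pickle
a=snap("wrist"); pickle.dump(a,open("w8.pkl","wb")); M=T(); print(M[:3,3],np.degrees(yaw(M)),observe()["clock"])
u,v=np.round(pix(a,(.526,-.047,.108))).astype(int); print(u,v)
x0,y0=u-100,max(v-75,0); B=cv2.resize(a["color"][y0:y0+150,x0:x0+200],None,fx=4,fy=4,interpolation=2); print(x0,y0); cv2.imwrite("pics/w8.png",B)
E
```

```text
[ 0.52635155 -0.04649518  0.27286418] -29.09078573235098 11.25
261 272
161 197
```

View pics/w8.png

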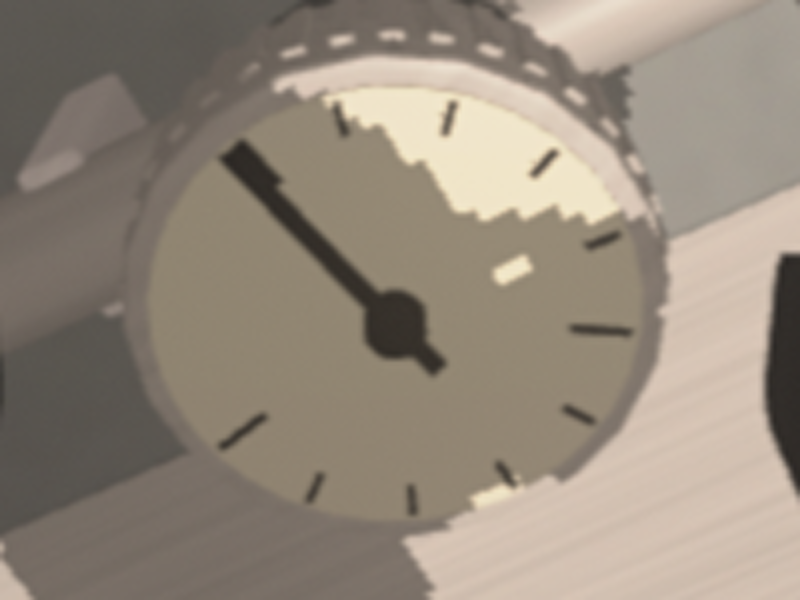

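```bash
python3 - <<'E'
from dial import *
import pickle
a=pickle.load(open("w8.pkl","rb"))
q=lambda x,y:(161+x/4-.375,197+y/4-.375)
t=[(253,164),(342,119),(449,118),(544,163),(602,241),(601,330),(579,414),(506,474),(412,500),(315,488),(243,431)]
solve(a,[q(*x) for x in t],[q(440,370),q(300,220)])
pfit(a,q(358,287),q(290,213)); pfit(a,q(358,287),q(300,224))
rows([(0.42,0.06,0.40,0),(.4405,.147,.34,-2.5)])
E
```

```text
c [ 0.52486065 -0.04556006] zero 11.50005639045415 res [-0.3   0.1   0.16  0.06 -0.05 -0.06 -0.01 -0.05 -0.04  0.07  0.11] r [24.6 24.9 25.  25.  24.9 23.5 25.1 25.2 25.3 25.4 23.7]
mark az 10.798525904664773 ptr 10.360712707423813
ptr fit 11.536880148174735 scatter mm 0.020408000837737507
ptr fit 11.56822247152502 scatter mm 0.020037107731589024
([-36.2, -10.3, -31.8], np.float64(-0.127))
([-34.6, -14.9, -31.8], np.float64(-0.127))
([-32.4, -19.1, -31.8], np.float64(-0.127))
([-29.7, -23.0, -31.7], np.float64(-0.127))
([6.8, -29.0, 20.0], np.float64(0.015))
([6.4, -29.1, 20.0], np.float64(0.014))
([6.0, -29.2, 20.0], np.float64(0.015))
```

```bash
python3 - <<'E'
from h import *
M=T();p=M[:3,3]
rows([(*p[:2],0.36,-29),(0.44,0.145,0.36,-2.5),(0.44,0.145,.258,-2.5)])
E
```

```text
([0.0, -0.0, -43.6], np.float64(-0.001))
([0.0, -0.0, -43.5], np.float64(-0.001))
([-33.7, -25.1, -0.0], np.float64(-0.092))
([-31.2, -28.2, -0.0], np.float64(-0.093))
([-28.4, -30.9, -0.0], np.float64(-0.092))
([-25.5, -33.3, -0.0], np.float64(-0.093))
([-22.3, -35.7, -0.0], np.float64(-0.092))
([-0.0, 0.0, 34.0], np.float64(-0.0))
([-0.0, 0.0, 34.0], np.float64(-0.0))
([-0.0, 0.0, 34.0], np.float64(-0.0))
```

Emit:
move_arm(
  targets=[
    {"jaw": 85, "slide": [0, 0, -43], "rot": [0, 0, 0]},
    {"jaw": 85, "slide": [0, 0, -43], "rot": [0, 0, 0]},
    {"jaw": 60, "slide": [-33.7, -25, 0], "rot": [0, 0, -0.092]},
    {"jaw": 60, "slide": [-31.2, -28.2, 0], "rot": [0, 0, -0.093]},
    {"jaw": 60, "slide": [-28.4, -31, 0], "rot": [0, 0, -0.092]},
  ],
)

```text
clock: 11.75
ee_pos: [0.4737, 0.0694, 0.3583]
tool_rot: [-0.0, 0.993, -0.114, 0.0]
contact_force: [1.0, 0.3, 0.4]
width: 0.0599
grip_force: 0.0
```

Emit:
move_arm(
  targets=[
    {"jaw": 60, "slide": [-25.5, -33.3, 0], "rot": [0, 0, -0.093]},
    {"jaw": 60, "slide": [-22.3, -35.7, 0], "rot": [0, 0, -0.092]},
    {"jaw": 60, "slide": [0, 0, 0], "rot": [0, 0, 0]},
    {"jaw": 60, "slide": [0, 0, 0], "rot": [0, 0, 0]},
  ],
)

```text
clock: 12.15
ee_pos: [0.4398, 0.1457, 0.358]
tool_rot: [0.0, 1.0, -0.022, -0.0]
contact_force: [-0.4, -0.9, -0.5]
width: 0.0596
grip_force: 0.0
```

```bash
python3 - <<'E'
from h import *
a=snap("wrist"); M=T(); print(M[:3,3],np.degrees(yaw(M)))
for n in ["valve_axis","lever_grip"]:
    print(n,[(np.round(d["location"],4).tolist(),round(d["p"],2),np.round(pix(a,d["location"]))) for d in tip_of(n,"wrist")[:1]])
E
```

```text
[0.4403377  0.1445861  0.35792458] -2.676096084089309
valve_axis [([0.5326, 0.1424, 0.1063], 0.66, array([257.,  64.]))]
lever_grip [([0.4429, 0.1468, 0.1038], 0.62, array([256., 202.]))]
```

Centred. Descend, close, and swing 43° of the 45.5° first.

Emit:
move_arm(
  targets=[
    {"jaw": 60, "slide": [1, 0, 48], "rot": [0, 0, 0]},
    {"jaw": 60, "slide": [0, 0, 50], "rot": [0, 0, 0]},
    {"jaw": 10, "slide": [0, 0, 0], "rot": [0, 0, 0]},
    {"jaw": 10, "slide": [0, 0, 0], "rot": [0, 0, 0]},
    {"jaw": 10, "slide": [0, 0, 0], "rot": [0, 0, 0]},
  ],
  force=30,
)

```text
clock: 12.8
ee_pos: [0.4423, 0.1453, 0.2624]
tool_rot: [-0.001, 1.0, -0.023, 0.002]
contact_force: [-2.6, 6.5, -1.5]
width: 0.0174
grip_force: 34.7
```

```bash
python3 - <<'E'
from h import *
s=observe();print(s["width"],s["grip_force"],s["contact_force"],T()[:3,3],np.degrees(yaw(T())))
arc((0.534,0.1415),-44,10)
E
```

```text
0.017357689596366147 34.686800837516785 [-2.64579248  6.52987521 -1.54988141] [0.44229561 0.14528071 0.26244393] -2.689090507531265
([0.2, -7.0, -0.0], np.float64(0.077))
([0.3, -7.1, -0.0], np.float64(0.077))
([0.2, -7.0, -0.0], np.float64(0.076))
([0.2, -7.1, -0.0], np.float64(0.077))
([0.2, -7.0, -0.0], np.float64(0.077))
([0.3, -7.1, -0.0], np.float64(0.077))
([0.2, -7.0, -0.0], np.float64(0.077))
([0.2, -7.0, -0.0], np.float64(0.076))
([0.3, -7.1, -0.0], np.float64(0.077))
([0.2, -7.0, -0.0], np.float64(0.077))
```

Emit:
move_arm(
  targets=[
    {"jaw": 10, "slide": [0.2, -7, 0], "rot": [0, 0, 0.077]},
    {"jaw": 10, "slide": [0.3, -7, 0], "rot": [0, 0, 0.077]},
    {"jaw": 10, "slide": [0.2, -7, 0], "rot": [0, 0, 0.077]},
    {"jaw": 10, "slide": [0.3, -7, 0], "rot": [0, 0, 0.077]},
    {"jaw": 10, "slide": [0.2, -7, 0], "rot": [0, 0, 0.077]},
  ],
)

```text
clock: 13.3
ee_pos: [0.45, 0.1792, 0.2625]
tool_rot: [-0.001, 0.977, -0.215, 0.002]
contact_force: [2.4, 0.9, -9.7]
width: 0.0173
grip_force: 33.5
```

Emit:
move_arm(
  targets=[
    {"jaw": 10, "slide": [0.2, -7, 0], "rot": [0, 0, 0.077]},
    {"jaw": 10, "slide": [0.3, -7, 0], "rot": [0, 0, 0.077]},
    {"jaw": 10, "slide": [0.2, -7, 0], "rot": [0, 0, 0.077]},
    {"jaw": 10, "slide": [0.3, -7, 0], "rot": [0, 0, 0.077]},
    {"jaw": 10, "slide": [0, 0, 0], "rot": [0, 0, 0]},
  ],
)

```text
clock: 13.8
ee_pos: [0.4656, 0.2029, 0.2625]
tool_rot: [-0.002, 0.933, -0.361, 0.002]
contact_force: [2.8, 2.5, -3.9]
width: 0.0171
grip_force: 33.7
```

```bash
python3 - <<'E'
from h import *
import pickle
a=snap("wrist"); pickle.dump(a,open("w9.pkl","wb")); M=T(); print(M[:3,3],np.degrees(yaw(M)),observe()["contact_force"])
p=M[:3,3]; print("lever est",177.5-np.degrees(np.arctan2(p[1]-.142,p[0]-.534)))
for n in ("nose_tip","tab"):
    print(n,[(np.round(d["location"],4),round(d["p"],2)) for d in (tip_of if n!="tab" else boxes_of)(n,"wrist")[:1]])
t=snap("top"); 
print(pix(a,(.534,.142,.103)))
E
```

```text
[0.46543491 0.20279346 0.26244856] -42.25047420885986 [ 2.86003213  2.89459935 -2.37671124]
lever est 39.06190282074286
nose_tip []
tab []
(np.float64(257.87255432787913), np.float64(50.18635414726339))
```

Emit:
move_arm(
  targets=[
    {"jaw": 10, "slide": [0.2, -5, 0], "rot": [0, 0, 0.053]},
    {"jaw": 10, "slide": [0.2, -5, 0], "rot": [0, 0, 0.053]},
    {"jaw": 10, "slide": [0, 0, 0], "rot": [0, 0, 0]},
    {"jaw": 10, "slide": [0, 0, 0], "rot": [0, 0, 0]},
  ],
)

```text
clock: 14.4
ee_pos: [0.4726, 0.2097, 0.2624]
tool_rot: [-0.002, 0.912, -0.41, 0.001]
contact_force: [0.4, 1.6, 7.3]
width: 0.0174
grip_force: 35.1
```

Emit:
move_arm(
  targets=[
    {"jaw": 50, "slide": [0, 0, 0], "rot": [0, 0, 0]},
    {"jaw": 50, "slide": [0, 0, 0], "rot": [0, 0, 0]},
    {"jaw": 50, "slide": [0, 0, -50], "rot": [0, 0, 0]},
    {"jaw": 50, "slide": [0, 0, -50], "rot": [0, 0, 0]},
  ],
)

```text
clock: 14.8
ee_pos: [0.4712, 0.2082, 0.3596]
tool_rot: [0.002, 0.912, -0.41, -0.002]
contact_force: [0.6, 1.5, -0.3]
width: 0.0499
grip_force: 0.0
```

Emit:
move_arm(
  targets=[
    {"jaw": 50, "slide": [40, 0, 0], "rot": [0, 0, 0]},
    {"jaw": 50, "slide": [40, 0, 0], "rot": [0, 0, 0]},
    {"jaw": 50, "slide": [0, 0, 0], "rot": [0, 0, 0]},
    {"jaw": 50, "slide": [0, 0, 0], "rot": [0, 0, 0]},
  ],
)

```text
clock: 15.2
ee_pos: [0.5249, 0.1478, 0.3598]
tool_rot: [0.0, 0.911, -0.411, -0.001]
contact_force: [-0.3, -0.1, -0.2]
width: 0.05
grip_force: 0.0
```

```bash
python3 - <<'E'
from h import *
import pickle
a=snap("wrist"); pickle.dump(a,open("w9.pkl","wb")); M=T(); print(M[:3,3],np.degrees(yaw(M)))
for n in ("nose_tip","tab_mark","valve_axis","lever_grip"):
    print(n,[(np.round(d["location"],4),round(d["p"],2)) for d in tip_of(n,"wrist")[:1]])
u,v=np.round(pix(a,(.534,.142,.103))).astype(int);print(u,v); x0,y0=max(u-130,0),max(v-110,0); print(x0,y0)
cv2.imwrite("pics/w9.png",cv2.resize(a["color"][y0:y0+195,x0:x0+260],None,fx=3,fy=3,interpolation=2))
E
```

```text
[0.52437903 0.1489827  0.35967166] -48.45357893924742
nose_tip [(array([0.5681, 0.1046, 0.1056]), 0.59)]
tab_mark [(array([0.5637, 0.1062, 0.1051]), 0.57)]
valve_axis [(array([0.5303, 0.1405, 0.107 ]), 0.6)]
lever_grip [(array([0.4732, 0.2145, 0.1037]), 0.56)]
253 189
123 79
```

View pics/w9.png

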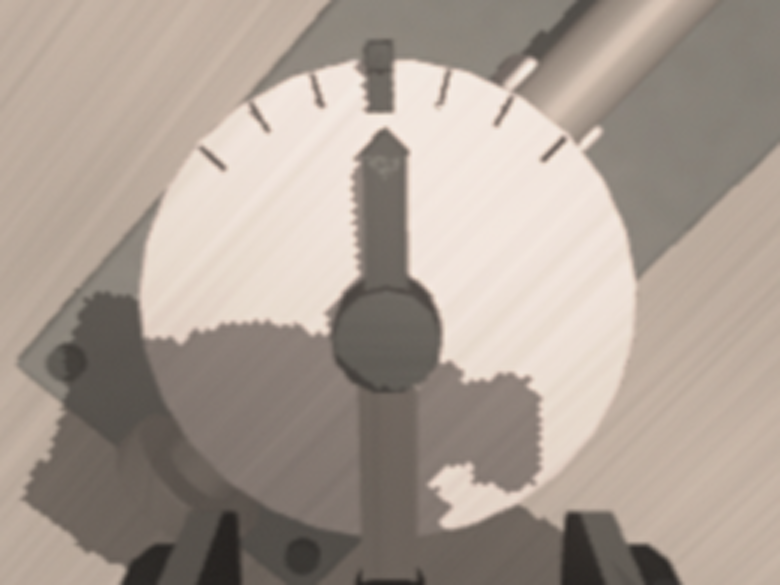

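```bash
python3 - <<'E'
from h import *
import pickle
from scipy.optimize import least_squares
a=pickle.load(open("w9.pkl","rb"))
px=lambda x,y:(123+x/3-.33,79+y/3-.33)
tk={0:(213,158),15:(260,117),30:(318,91),60:(444,88),75:(505,111),90:(554,149)}
P={k:onz(a,*px(*v),.087)[:2] for k,v in tk.items()}
f=lambda q:np.concatenate([q[:2]+q[2]*np.array([np.cos(q[3]-np.radians(k)),np.sin(q[3]-np.radians(k))])-p for k,p in P.items()])
r=least_squares(f,[.535,.141,.056,-.05]); C=r.x[:2]; y=np.degrees(r.x[3]); print("C",C,r.x[2],y,np.round(r.fun*1e3,1))
e=[onz(a,*px(*q),.087)[:2] for q in ((140,300),(636,300),(388,538))]; 
an=lambda p:y-np.degrees(np.arctan2(p[1]-C[1],p[0]-C[0]))
for l,u,v,z in (("tabtop",378.5,55,.107),("tabfoot",380,102,.088),("nose",384,130,.103),("nosebody",385,220,.108)):
    p=onz(a,*px(u,v),z); print(l,an(p),np.linalg.norm(p[:2]-C))
n=onz(a,*px(384,130),.108)[:2]; b=onz(a,*px(388.5,480),.108)[:2]; d=n-b; print("lever dir",y-np.degrees(np.arctan2(d[1],d[0])), "hub",onz(a,*px(387,334),.115))
# edge-based subpixel checks in image rows
g=cv2.cvtColor(a["color"],cv2.COLOR_BGR2GRAY).astype(int)
for row in (79+100//3,79+105//3,79+145//3,79+180//3,79+200//3,79+240//3,79+420//3,79+500//3): print(row,g[row,236:268].tolist())
E
```

```text
C [0.53366822 0.14351569] 0.057064764862451565 -2.126173044575905 [ 0.  -0.  -0.1  0.1  0.1  0.  -0.1 -0.2  0.1  0.1 -0.   0. ]
tabtop 45.03480419642927 0.06335799181953816
tabfoot 44.594012533903566 0.05230502085540274
nose 45.781843745523496 0.04743426350284895
nosebody 45.741494351032834 0.028467856579199226
lever dir 45.99820344600709 hub [0.53647374 0.14021948 0.115     ]
112 [234, 235, 235, 234, 233, 232, 230, 225, 201, 155, 114, 105, 107, 106, 107, 107, 108, 128, 186, 230, 235, 234, 233, 232, 232, 232, 233, 233, 233, 233, 233, 230]
114 [235, 234, 233, 232, 230, 228, 228, 225, 205, 156, 114, 104, 106, 106, 107, 107, 105, 124, 182, 230, 234, 233, 232, 233, 233, 233, 233, 233, 233, 233, 232, 219]
127 [231, 231, 231, 231, 231, 233, 233, 229, 203, 148, 109, 104, 108, 109, 109, 109, 109, 109, 107, 105, 117, 157, 207, 230, 234, 234, 233, 233, 233, 232, 232, 232]
139 [230, 232, 232, 228, 200, 154, 137, 130, 116, 107, 106, 107, 108, 108, 110, 111, 108, 109, 108, 107, 105, 115, 157, 213, 232, 233, 232, 233, 233, 233, 232, 232]
145 [231, 231, 229, 217, 180, 145, 137, 130, 116, 107, 106, 106, 106, 108, 107, 108, 108, 108, 108, 107, 106, 114, 158, 213, 231, 231, 231, 231, 231, 231, 233, 233]
159 [227, 227, 229, 229, 225, 198, 150, 129, 118, 106, 103, 104, 105, 106, 105, 104, 106, 105, 106, 106, 104, 107, 140, 195, 227, 231, 230, 230, 231, 231, 230, 230]
219 [124, 124, 125, 126, 125, 123, 115, 104, 101, 103, 101, 100, 100, 102, 103, 103, 103, 104, 105, 105, 104, 104, 104, 105, 106, 111, 119, 126, 127, 128, 127, 128]
245 [121, 121, 120, 120, 120, 119, 116, 105, 100, 101, 99, 98, 98, 99, 100, 100, 102, 102, 102, 102, 101, 102, 101, 102, 102, 107, 117, 124, 125, 124, 123, 121]
```

```bash
python3 - <<'E'
import pickle,cv2
a=pickle.load(open("w9.pkl","rb"))
g=cv2.cvtColor(a["color"],cv2.COLOR_BGR2GRAY).astype(int)
for row in range(90,118,2): print(row,g[row,238:262].tolist())
E
```

```text
90 [137, 136, 137, 137, 137, 137, 136, 137, 137, 137, 136, 136, 136, 137, 136, 136, 136, 136, 136, 135, 135, 135, 135, 135]
92 [137, 138, 137, 138, 138, 137, 131, 119, 109, 106, 107, 106, 104, 99, 100, 110, 126, 134, 136, 135, 136, 135, 135, 136]
94 [139, 138, 139, 138, 138, 131, 113, 99, 99, 102, 105, 105, 106, 105, 100, 104, 123, 134, 136, 136, 137, 137, 136, 136]
96 [139, 139, 138, 139, 137, 126, 105, 97, 103, 105, 105, 104, 106, 107, 104, 106, 121, 134, 136, 136, 137, 136, 137, 137]
98 [140, 147, 154, 155, 146, 129, 111, 101, 101, 103, 101, 102, 104, 105, 104, 106, 129, 151, 155, 155, 154, 156, 156, 153]
100 [221, 226, 224, 201, 156, 129, 112, 98, 99, 99, 100, 102, 102, 102, 105, 131, 186, 226, 232, 231, 232, 233, 234, 231]
102 [232, 232, 228, 207, 163, 136, 122, 99, 88, 88, 85, 84, 85, 90, 94, 124, 185, 228, 233, 233, 234, 234, 233, 233]
104 [232, 232, 232, 233, 230, 211, 165, 124, 106, 105, 105, 102, 103, 106, 111, 143, 200, 231, 234, 234, 233, 233, 233, 233]
106 [232, 232, 232, 234, 232, 213, 167, 127, 107, 106, 107, 106, 107, 107, 106, 129, 186, 230, 234, 233, 233, 233, 234, 234]
108 [232, 233, 235, 235, 232, 211, 163, 125, 108, 107, 108, 108, 107, 106, 109, 137, 193, 231, 234, 233, 233, 234, 234, 234]
110 [234, 235, 235, 235, 233, 228, 200, 141, 108, 105, 108, 107, 107, 107, 106, 120, 178, 228, 234, 234, 234, 233, 233, 232]
112 [235, 234, 233, 232, 230, 225, 201, 155, 114, 105, 107, 106, 107, 107, 108, 128, 186, 230, 235, 234, 233, 232, 232, 232]
114 [233, 232, 230, 228, 228, 225, 205, 156, 114, 104, 106, 106, 107, 107, 105, 124, 182, 230, 234, 233, 232, 233, 233, 233]
116 [230, 229, 228, 229, 230, 227, 207, 169, 154, 158, 158, 153, 155, 161, 160, 169, 205, 230, 233, 232, 232, 233, 233, 233]
```

```bash
python3 - <<'E'
from h import *
rows([(0.4715,0.2087,0.36,-47.5),(0.4715,0.2087,0.2615,-47.5)])
E
```

```text
([-39.4, 0.2, -0.0], np.float64(-0.007))
([-39.4, -0.1, -0.1], np.float64(-0.007))
([-0.0, 0.0, 49.3], np.float64(-0.0))
([-0.0, 0.0, 49.2], np.float64(-0.0))
```

Emit:
move_arm(
  targets=[
    {"jaw": 50, "slide": [-39.4, 0.2, 0], "rot": [0, 0, -0.007]},
    {"jaw": 50, "slide": [-39.4, -0.1, 0], "rot": [0, 0, -0.007]},
    {"jaw": 50, "slide": [0, 0, 0], "rot": [0, 0, 0]},
    {"jaw": 50, "slide": [0, 0, 49], "rot": [0, 0, 0]},
    {"jaw": 50, "slide": [0, 0, 49], "rot": [0, 0, 0]},
  ],
)

```text
clock: 15.95
ee_pos: [0.4727, 0.2089, 0.2627]
tool_rot: [-0.002, 0.915, -0.403, 0.002]
contact_force: [0.8, -0.1, -0.2]
width: 0.0498
grip_force: 0.0
```

Emit:
move_arm(
  targets=[
    {"jaw": 50, "slide": [0, 0, 0], "rot": [0, 0, 0]},
    {"jaw": 10, "slide": [0, 0, 0], "rot": [0, 0, 0]},
    {"jaw": 10, "slide": [0, 0, 0], "rot": [0, 0, 0]},
    {"jaw": 10, "slide": [0, 0, 0], "rot": [0, 0, 0]},
    {"jaw": 10, "slide": [0, 0, 0], "rot": [0, 0, 0]},
  ],
  force=30,
)

```text
clock: 16.45
ee_pos: [0.4734, 0.2083, 0.2648]
tool_rot: [-0.002, 0.915, -0.404, 0.002]
contact_force: [-0.7, 0.5, 8.1]
width: 0.0171
grip_force: 34.5
```

```bash
python3 - <<'E'
from h import *
M=T();p=M[:3,3];print(p,np.degrees(yaw(M)),observe()["width"]); rows([(0.4715,0.2087,p[2],-47.5)])
E
```

```text
[0.47338128 0.20826931 0.26478334] -47.65581496040773 0.01710689401181615
([-1.6, 1.1, -0.0], np.float64(-0.003))
```

Emit:
move_arm(
  targets=[
    {"jaw": 10, "slide": [0, 1.1, 0], "rot": [0, 0, -0.005]},
    {"jaw": 10, "slide": [0, 0, 0], "rot": [0, 0, 0]},
    {"jaw": 10, "slide": [0, 0, 0], "rot": [0, 0, 0]},
  ],
)

```text
clock: 16.75
ee_pos: [0.4728, 0.2078, 0.2648]
tool_rot: [-0.002, 0.916, -0.401, 0.002]
contact_force: [0.0, 0.4, 7.1]
width: 0.0171
grip_force: 34.3
```

Emit:
move_arm(
  targets=[
    {"jaw": 50, "slide": [0, 0, 0], "rot": [0, 0, 0]},
    {"jaw": 50, "slide": [0, 0, 0], "rot": [0, 0, 0]},
    {"jaw": 50, "slide": [0, 0, -50], "rot": [0, 0, 0]},
    {"jaw": 50, "slide": [0, 0, -50], "rot": [0, 0, 0]},
  ],
)

```text
clock: 17.15
ee_pos: [0.4709, 0.2067, 0.3618]
tool_rot: [0.002, 0.916, -0.401, -0.002]
contact_force: [0.9, 0.6, 1.5]
width: 0.0499
grip_force: 0.0
```

Emit:
move_arm(
  targets=[
    {"jaw": 50, "slide": [40, 0, 0], "rot": [0, 0, 0]},
    {"jaw": 50, "slide": [40, 0, 0], "rot": [0, 0, 0]},
    {"jaw": 50, "slide": [0, 0, 0], "rot": [0, 0, 0]},
    {"jaw": 50, "slide": [0, 0, 0], "rot": [0, 0, 0]},
  ],
)

```text
clock: 17.55
ee_pos: [0.5258, 0.1473, 0.362]
tool_rot: [0.0, 0.915, -0.403, -0.0]
contact_force: [-0.5, 0.9, 0.7]
width: 0.05
grip_force: 0.0
```

```bash
python3 - <<'E'
from h import *
import pickle
a=snap("wrist"); pickle.dump(a,open("w10.pkl","wb")); M=T(); print(M[:3,3],np.degrees(yaw(M)))
w=pickle.load(open("w9.pkl","rb"))
# map known features of w9 into the new picture through their world positions, then measure edges
px=lambda x,y:(123+x/3-.33,79+y/3-.33)
g=cv2.cvtColor(a["color"],cv2.COLOR_BGR2GRAY).astype(int)
for l,u,v,z in (("tabtop",378.5,53,.107),("tabfoot",380,100,.088),("nose",385,190,.108),("nose2",385,205,.108),("body",388.5,420,.108),("body2",388.5,480,.108)):
    p=pix(a,onz(w,*px(u,v),z)); c,r=int(round(p[0])),int(round(p[1])); print(l,np.round(p,1),"row",r,"from",c-14,g[r,c-14:c+15].tolist())
E
```

```text
[0.52527163 0.14840759 0.36184338] -47.34541140414063
tabtop [251.9  97.8] row 98 from 238 [138, 138, 138, 138, 138, 138, 137, 137, 129, 112, 100, 102, 104, 103, 103, 104, 105, 105, 113, 130, 135, 135, 135, 137, 136, 136, 136, 137, 136]
tabfoot [251.9 113.2] row 113 from 238 [233, 234, 235, 235, 234, 233, 231, 226, 201, 156, 119, 106, 106, 106, 107, 106, 106, 113, 153, 210, 232, 234, 234, 233, 233, 233, 232, 233, 233]
nose [253.1 143. ] row 143 from 239 [231, 231, 228, 202, 154, 134, 123, 110, 105, 106, 106, 107, 107, 106, 107, 107, 108, 107, 107, 107, 128, 185, 229, 234, 233, 233, 232, 232, 231]
nose2 [253.  147.9] row 148 from 239 [230, 231, 227, 202, 154, 135, 123, 110, 105, 105, 106, 106, 107, 107, 107, 107, 107, 107, 106, 105, 128, 184, 227, 232, 231, 231, 232, 233, 233]
body [252.7 218.8] row 219 from 239 [126, 126, 126, 122, 112, 103, 102, 103, 102, 101, 102, 102, 104, 104, 104, 104, 105, 105, 104, 105, 105, 105, 106, 115, 125, 129, 128, 128, 128]
body2 [252.2 238.6] row 239 from 238 [123, 124, 123, 122, 120, 111, 103, 101, 102, 101, 100, 99, 101, 102, 102, 103, 102, 103, 103, 103, 102, 102, 103, 104, 120, 161, 204, 218, 218]
```

```bash
python3 -c "
from cell import *
print(observe()['clock'],finish_job())"
```

```text
the job is handed in; nothing more can be done
17.6 None
```

The job is handed in at 17.6 s: I shut the valve against its stop, set the bezel with its zero mark under the pointer to about 0.1° by camera, then opened the valve until the nose pointed at the tab to about 0.4°; the arm went nowhere near the bottles, spanner or tray, and I did not take a new picture of the dial after opening the valve.

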